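# Lock the instrument case with its curved pin

### The arm

A 6-joint arm with a two-finger parallel gripper is mounted at the origin on the work surface. World frame = base frame: x ahead of the robot, y to its left, z up, the work surface at z = 0. Lengths are in m, angles in degrees, forces in N, time in s.
With the tool pointing down it reaches from about 0.4 to 0.825 m from the base axis. Payload 7 kg.
Tool frame: the origin (TCP) lies on the centre line of the jaws, within the pads' length; the fingertips stand 14 mm ahead of it and the grasp point (between the pads) lies 5 mm behind it; z points along the fingers, x is the direction in which the jaws open and shut, and the axes are right-handed (so a half turn about z gives the same grasp; the last joint's range is limited). The gripper opens to 88 mm and grips with 3 to 60 N. Pads are 19 mm wide; open, the fingers measure 130 mm over their backs; the gripper's body (78 mm by 193 mm) begins 47 mm behind the grasp point.
Start: joints at [92.137, 20.546, 0.682, 0, -70.136, -16.507], TCP at [0.168, 0.654, 0.241] pointing down, gripper open.
Joint ranges: [-176.03, 176.03], [-82.01, 121.73], [-58.28, 71.71], [-173.87, 95.51], [-174.79, -0.11], [-173.66, 173.66]. Speed limits (degrees/s): [136.94, 136.94, 172.46, 180, 180, 180].

### API

Orientations are given as [roll, pitch, yaw] about the fixed x, y, z axes, in that order (R = Rz(yaw) Ry(pitch) Rx(roll)).
In Python, from plant import * gives the robot as it stands.
- The arm moves only by the shell command python3 -m handwheel 'ROWS' [OPENING]. ROWS is JSON, a list of rows, each a list of 2 entries, a list of its own where there are three numbers: the shift along the tool's x, y, z each as a share of 0.2 m, from -1 to 1, then the turn, a rotation vector about the tool's x, y, z each as a share of 360 degrees, from -1 to 1. In form: [[[tx, ty, tz], [ax, ay, az]], ...]. A call has 1 to 5 rows; each row is the pose to reach, as a shift and turn from the pose commanded when the call began, along the tool's axes at that moment, turning the shorter way round; what a row does not reach only later rows make up. A row lasts 1/12 s, in which the tool goes at most 41.7 mm and 7.16 degrees, less where a joint would pass 70% of its speed; a pose out of reach is approached as far as the arm can. A call with a number of a shift or a turn outside -1 to 1 is refused whole. A call with a gripper value outside its range is refused whole. OPENING is the closure, from -1 (fully open) to 1 (shut), set as the call begins (- or left out, the last holds). The fingers move at their own pace and stop on an object; the grip force is fixed at half the most. Time passes only in rows, so rows that repeat a pose let the fingers close. It gives the time, the measured TCP pose, the force and the opening at its end, in the units of the state.
- get_obs(): the state, without advancing time (a new reading comes with each control period).
- snapshot(name): name is "scene" or "top" or "wrist"; returns a dict with "color" (400x640x3 uint8, red, green, blue), "z_map" (400x640 float32, m along the optical axis (not along the pixel's ray), 0 where there is no reading), "intrinsics" (3x3 intrinsics, pixels), "rvec" (rotation vector, rad) and "tvec" (3), from world to camera coordinates, as OpenCV has them. Camera axes: x right, y down, z forward; pixel columns grow to the right and rows downward; lengths in m; the calibration is good to about 2 mm. A picture is of the moment at which its call begins.
- close_job(): hands the job in, once; it reports no verdict.
The state is a dict: "clock": time; "joint_pos": joint angles; "qvel": joint speeds; "tau": joint torques, N m; "tool_pos": TCP position; "orientation": TCP orientation; "force": force on the tool from outside, world axes, zero at the start; "moment": the same for the moment, N m; "opening": finger opening in m.
Only numpy, scipy, OpenCV 4.12 (cv2) and the standard library are available. Lean on these libraries where they do the work, as an engineer would, in place of code of your own. Each camera call takes 0.05 s, during which the arm holds its last target. There are 200 camera calls.

### The job

Lock the lid of the aluminium instrument case: take the red-handled curved pin from the bench, swing its arc through the brass eye on the lid, in from the side of the eye away from the hasp strap, and push it fully home until its collar bears firmly on the eye, without forcing the eye. Leave it standing there on the lid, let go, and leave the cup, screwdriver, blue bin and jar where they are.

Things in the scene. Friction and masses are not known exactly. Their poses are not given: they have to be found in the camera images.
- case: Aluminium instrument case standing fixed on the bench, 210 (its x) by 250 (its y) by 60 mm high with a flat lid. Origin: centre of its underside; z up.
- keeper: Hasp base plate fixed on the case lid; carries the brass eye. Origin: on the lid surface, middle of its slot; x along the eye's axis, z up. The strap lies flat on its +x side, up to 8 mm high, 77 mm out. The pin enters from the -x side, travelling towards +x at the eye. More than 18 N on the eye in any direction bends it.
- eye_mid (a point): Middle of the eye's range, keeper (0, 0, 16) mm. The eye is an upright ring across keeper x: 7 mm brass wire, 13 mm clear hole, 27 mm outside. It is clamped in the slot anywhere from -8 to +8 mm along x from this point; where is not measured and must be felt (or seen). Its stiff rubber bush gives about 1 mm along x for 8 N; sideways it is rigid.
- arc_centre (a point): Keeper (0, 50, 16) mm: the point about which the pin's arc is to be swung, anticlockwise seen from above, to pass through the eye (axes as the keeper's).
- pin: Loose curved pin, about 165 g. Origin: centre of the underside of its red foot (44 x 34 x 6 mm), on which it stands level; z up, x forward. A red tab on the foot is 26 mm long (x), 10 mm thick (y), its top 49 mm up. An 8 mm rod runs forward at z = 16 mm to the collar (face at x = 42 mm), then curves left in a level arc of 50 mm radius about (42, 50, 16) mm through 63 degrees.
- collar: The pin's dark steel collar, a disc 26 mm across, 5 mm thick, fixed on the pin. Origin: centre of its front face, (42, 0, 16) mm of the pin; axes as the pin's. It is too big for the eye: the pin is home when this face bears on the eye, pushed on along the arc with about 10 N (over 6, under 18 N) for half a second; then ease off the push before setting the foot down and letting go.
- pin_tip (a point): Centre of the round end of the pin's arc, at (87, 27, 16) mm of the pin; the rod ends 4 mm beyond it. With the foot flat on the lid it is level with the eye's centre.
- pin_tab (a point): Point in the middle of the red grip tab, 33 mm above the foot's underside: where to grip, across the tab's 10 mm thickness (the pin's y).
- cup: Bystander: white plastic cup, 64 mm across, 45 mm high. Origin: centre of its underside.
- screwdriver: Bystander: yellow-handled screwdriver, 160 mm, lying flat. Origin: in its underside, about the middle.
- bin: Bystander: open blue plastic bin, 100 by 130 by 60 mm. Origin: centre of its underside.
- jar: Bystander: small jar with a black cap, 28 mm across, 35 mm high, standing on a far corner of the case lid. Origin: centre of its underside.

How it is judged (in metres and radians):
On the way, in this order (a step that is already met when the one before it is completed fails the run):
1. the pin's tip has come through the eye (x of pin_tip in the frame of keeper between 0.016 and 0.052 m and y of pin_tip in the frame of keeper between -0.008 and 0.024 m and z of pin_tip in the frame of keeper between 0.006 and 0.026 m and x of collar in the frame of keeper between -0.062 and -0.006 m and angle between pin's own z axis and vertical below 0.2 rad), for 0.05 s.
2. the pin is through to its collar, and the collar bears on the eye with more than 6 N for 0.2 s (x of collar in the frame of keeper between -0.018 and 0.01 m and y of collar in the frame of keeper between -0.006 and 0.006 m and z of collar in the frame of keeper between 0.01 and 0.022 m and x of pin_tip in the frame of keeper above 0.026 m and y of pin_tip in the frame of keeper between 0.012 and 0.04 m and angle between the x axis of pin and the x axis of keeper, either way round below 0.35 rad and contact force between collar and keeper above 6 N), for 0.2 s.
At the end, for the whole second after the job is handed in: Pin at rest, upright within 0.12 rad, x within 0.35 rad of the keeper's; collar face 18 mm before to 10 mm past the keeper origin in x and within 6 mm of the eye axis in y and z; tip over 26 mm past the origin in x and 12 to 40 mm out in y. Released (x of collar in the frame of keeper between -0.018 and 0.01 m and y of collar in the frame of keeper between -0.006 and 0.006 m and z of collar in the frame of keeper between 0.01 and 0.022 m and x of pin_tip in the frame of keeper above 0.026 m and y of pin_tip in the frame of keeper between 0.012 and 0.04 m and angle between the x axis of pin and the x axis of keeper, either way round below 0.35 rad and angle between pin's own z axis and vertical below 0.12 rad and linear speed of pin below 0.02 m/s); the robot touches nothing.
It fails at once if the eye is loaded by the pin or the robot with more than 18 N (contact force between any of pin, the arm, the fingers and keeper above 18 N).
It fails at once if the cup, screwdriver, bin or jar is moved more than 20 mm (distance of any of cup, screwdriver, bin, jar from where it was at the start of the episode above 0.02 m).
It also fails if it takes over 72 s, if anything falls off the work surface, if the arm or the gripper's body presses on something with over 40 N, if the wrist force passes 120 N, or if a joint passes its speed limit or range.

## Working session

There is one attempt and no reset: what is moved stays moved. The work goes in short steps, Python scripts to look and compute and a shell command to move; the robot and the scene stay as the last step left them, time stands still between calls to the robot, and variables do not carry over. Pictures are saved under pics/ and viewed, about 8 in all and at most 12, crops included, and the job is handed in when it is done.

```bash
mkdir -p pics; ls; python3 - <<'E'
from plant import *
import cv2,numpy as np
o=get_obs(); print(o)
for n in ("scene","top"):
    s=snapshot(n); np.savez(''+n+'.npz',**s)
    cv2.imwrite(f'pics/{n}0.png',s["color"][:,:,::-1]); print(n,s["intrinsics"].tolist(),s["rvec"],s["tvec"])
E
```

```text
pics
{'clock': 0.0, 'joint_pos': array([ 9.21360626e+01,  2.05908191e+01,  6.34849746e-01, -2.14406079e-02,
       -7.01346222e+01, -1.65069832e+01]), 'qvel': array([-0.05297063,  0.00716524,  0.10212972,  0.00717838,  0.07831716,
        0.07787596]), 'tau': array([-8.07803626e-04, -5.82713842e+01,  2.93068850e+01,  6.99778005e+00,
        7.14774389e-03, -1.51418249e-04]), 'tool_pos': array([0.16743291, 0.65343557, 0.23963363]), 'orientation': array([-1.79993582e+02, -9.25852372e-02, -1.04378227e+02]), 'force': array([-0.65484433, -0.87124827, -0.76958563]), 'moment': array([0.01260637, 0.03280808, 0.00767831]), 'opening': 0.08783531151205606}
scene [[469.22779602639747, 0.0, 320.25280569076546], [0.0, 469.22779602639747, 201.60443506705104], [0.0, 0.0, 1.0]] [ 2.30197128  1.24448613 -0.36940049] [-0.33139787 -0.37408545  1.44706948]
top [[461.29365586864026, 0.0, 321.25748118691047], [0.0, 461.29365586864026, 195.21569676099924], [0.0, 0.0, 1.0]] [ 2.1294657  -2.1204129   0.21259035] [-0.02415516  0.5727426   1.15844812]
```

View pics/scene0.png

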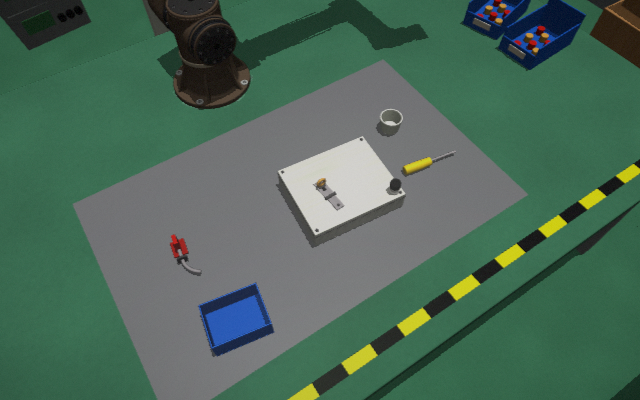

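View pics/top0.png

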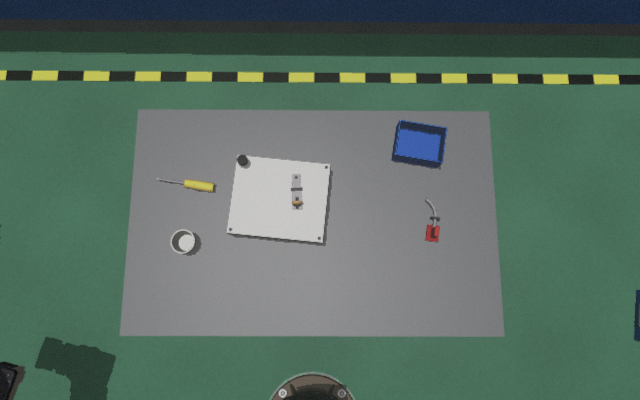

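The scene view shows the pin at about (180,250), the case with eye and strap at (322,187), and the bin, jar, cup and screwdriver. In the top view (up is +x, left is +y), the pin foot is at (433,233) with its arc forward and left. The eye is at (297,203) with the strap going up (+x).

```bash
cat > h.py <<'E'
import numpy as np,cv2
def load(n): return dict(np.load(f'{n}.npz'))
def RT(s): return cv2.Rodrigues(s["rvec"])[0],s["tvec"].reshape(3)
def cloud(s):
    R,t=RT(s);K=s["intrinsics"];z=s["z_map"].astype(float)
    v,u=np.mgrid[:z.shape[0],:z.shape[1]]
    P=np.stack([(u-K[0,2])/K[0,0]*z,(v-K[1,2])/K[1,1]*z,z],-1)
    W=(P-t)@R; W[z==0]=np.nan; return W
def ray(s,u,v,h):
    R,t=RT(s);K=s["intrinsics"];c=-R.T@t;u=np.atleast_1d(u);v=np.atleast_1d(v)
    d=np.stack([(u-K[0,2])/K[0,0],(v-K[1,2])/K[1,1],np.ones(len(u))],-1)@R
    return c+d*((h-c[2])/d[:,2])[:,None]
def hsv(s): return cv2.cvtColor(s["color"],cv2.COLOR_RGB2HSV)
def red(s):
    h=hsv(s);return ((h[...,0]<8)|(h[...,0]>172))&(h[...,1]>150)&(h[...,2]>60)
def brass(s):
    h=hsv(s);return (h[...,0]>=8)&(h[...,0]<24)&(h[...,1]>90)&(h[...,2]>60)
E
python3 - <<'E'
from h import *
for n in("top","scene"):
    s=load(n);W=cloud(s)
    ok=(W[...,0]>.3)&(W[...,0]<.9)&(abs(W[...,1])<.5)
    for nm,m in(("red",red(s)),("brass",brass(s))):
        m=m&ok;p=W[m];print(n,nm,m.sum(),p.mean(0).round(4),p.min(0).round(3),p.max(0).round(3))
        if nm=="red":
            for a,b in((-.01,.012),(.04,.06)):
                q=p[(p[:,2]>a)&(p[:,2]<b)]
                if len(q)>4:
                    r=cv2.minAreaRect(q[:,:2].astype(np.float32));print(a,len(q),q.mean(0).round(4),np.round(r[0],4),np.round(r[1],4),r[2])
    m=ok&(abs(W[...,2]-.06)<.008);q=W[m];r=cv2.minAreaRect(q[:,:2].astype(np.float32));print("lid",m.sum(),q[:,2].mean(),r)
    W5=[c for c in cv2.boxPoints(r).round(3)];print(W5)
s=load("top");c=s["color"]
a=cv2.resize(c[165:220,265:335],None,fx=5.5,fy=5.5,interpolation=cv2.INTER_CUBIC);b=cv2.resize(c[190:245,400:470],None,fx=5.5,fy=5.5,interpolation=cv2.INTER_CUBIC)
cv2.imwrite('pics/crop1.png',np.hstack([a,b])[:,:,::-1])
E
```

```text
top red 92 [ 0.4795 -0.3169  0.0189] [ 0.461 -0.334  0.   ] [ 0.502 -0.305  0.053]
-0.01 64 [ 0.4789 -0.3147  0.0059] [ 0.4811 -0.3206] [0.0278 0.0394] 83.3978500366211
0.04 28 [ 0.4807 -0.3221  0.0488] [ 0.4803 -0.322 ] [0.0073 0.0224] 81.74825286865234
top brass 37 [0.5699 0.156  0.0587] [0.545 0.033 0.013] [0.617 0.344 0.093]
lid 7683 0.0606132727363699 ((0.6098199486732483, -0.07039275765419006), (0.31195902824401855, 0.6043760180473328), 4.923969745635986)
[array([0.428, 0.217], dtype=float32), array([ 0.48 , -0.385], dtype=float32), array([ 0.791, -0.358], dtype=float32), array([0.739, 0.244], dtype=float32)]
scene red 210 [ 0.4824 -0.3242  0.018 ] [ 0.456 -0.342 -0.   ] [ 0.506 -0.307  0.052]
-0.01 136 [ 0.4807 -0.3241  0.0059] [ 0.4795 -0.3247] [0.0325 0.0444] 83.10905456542969
0.04 48 [ 0.4829 -0.3245  0.0476] [ 0.4811 -0.3244] [0.0094 0.0272] 83.77843475341797
scene brass 50 [0.5555 0.0662 0.0707] [0.544 0.028 0.008] [0.61  0.27  0.091]
lid 7400 0.05940639433876551 ((0.6106961369514465, -0.07129967212677002), (0.3154868185520172, 0.6036350727081299), 4.527870178222656)
[array([0.43 , 0.217], dtype=float32), array([ 0.477, -0.385], dtype=float32), array([ 0.792, -0.36 ], dtype=float32), array([0.744, 0.242], dtype=float32)]
```

View pics/crop1.png

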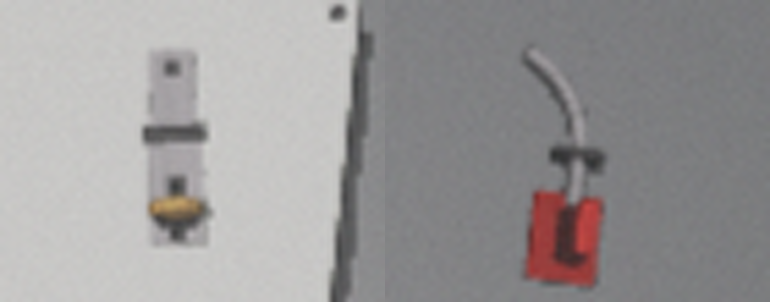

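The crop shows the brass eye at about (178,210) in its left half, with the plate and the strap up to (172,50). The right half shows the pin with its tab and an arc curving left. The pin measures about (0.481,-0.323) with yaw about -6.7°. Next I locate the wrist camera relative to the tool and plan a close look over the keeper.

```bash
cat >> h.py <<'E'
from scipy.spatial.transform import Rotation as Ro
def down(yaw): return Ro.from_euler('xyz',[180,0,yaw],degrees=True)
def rows(p0,y0,p1,y1):
    R0=down(y0);d=R0.inv().apply(np.array(p1)-np.array(p0))/.2
    r=(R0.inv()*down(y1)).as_rotvec()/(2*np.pi);print('shift',d.round(4).tolist(),'turn',r.round(5).tolist(),'mm',(np.linalg.norm(d)*200).round(1))
E
python3 - <<'E'
from h import *
from plant import *
s=snapshot("wrist");R,t=RT(s);o=get_obs();c=-R.T@t
T=Ro.from_euler('xyz',o["orientation"],degrees=True)
print("cam in tool",T.inv().apply(c-o["tool_pos"]).round(4),"fwd in tool",T.inv().apply(R[2]).round(3),"img x in tool",T.inv().apply(R[0]).round(3),s["intrinsics"][0])
rows([.168,.654,.241],-104.378,[.56,.035,.241],-90)
E
```

```text
cam in tool [ 1.00e-04 -8.43e-02 -1.44e-01] fwd in tool [0.001 0.311 0.95 ] img x in tool [ 1.    -0.    -0.001] [290.97541755   0.         314.68177844]
shift [2.5114, -2.6672, -0.0] turn [0.0, 0.0, -0.03994] mm 732.7
```

```bash
M="python3 -m handwheel"
$M '[[[0.628,-0.667,0],[0,0,0]],[[0.628,-0.667,0],[0,0,0]],[[0.628,-0.667,0],[0,0,0]],[[0.628,-0.667,0],[0,0,0]],[[0.628,-0.667,0],[0,0,0]]]' -1
$M '[[[0.628,-0.667,0],[0,0,0]],[[0.628,-0.667,0],[0,0,0]],[[0.628,-0.667,0],[0,0,0]],[[0.628,-0.667,0],[0,0,0]],[[0.628,-0.667,0],[0,0,0]]]'
$M '[[[0.628,-0.667,0],[0,0,0]],[[0.628,-0.667,0],[0,0,0]],[[0.628,-0.667,0],[0,0,0]],[[0.628,-0.667,0],[0,0,0]],[[0.628,-0.667,0],[0,0,0]]]'
$M '[[[0.628,-0.667,0],[0,0,-0.04]],[[0.628,-0.667,0],[0,0,-0.04]],[[0.628,-0.667,0],[0,0,-0.04]],[[0.628,-0.667,0],[0,0,-0.04]],[[0.628,-0.667,0],[0,0,-0.04]]]'
$M '[[[0,0,0],[0,0,0]]]'
python3 -c "
from plant import *
o=get_obs();print(o['joint_pos'].round(1),o['tool_pos'],o['orientation'])"
```

```text
clock: 0.57
tool_pos: [0.267, 0.495, 0.2406]
orientation: [180.0, -0.1, -104.5]
force: [0.1, -1.0, -0.1]
opening: 0.0878
clock: 0.98
tool_pos: [0.3647, 0.3406, 0.2406]
orientation: [180.0, -0.0, -104.5]
force: [-0.6, 0.5, 0.4]
opening: 0.0877
clock: 1.4
tool_pos: [0.4629, 0.1861, 0.2405]
orientation: [-180.0, -0.0, -104.5]
force: [-0.2, 0.6, -0.3]
opening: 0.0874
clock: 1.82
tool_pos: [0.5609, 0.0321, 0.2404]
orientation: [180.0, -0.0, -90.0]
force: [0.5, 1.4, -0.2]
opening: 0.0878
clock: 1.9
tool_pos: [0.5615, 0.0309, 0.2398]
orientation: [179.9, -0.1, -90.2]
force: [0.2, 0.5, 0.1]
opening: 0.0879
[ 23.1  10.1 -13.8   0.  -66.2  66.7] [0.56154582 0.03092878 0.2397921 ] [ 1.79946996e+02 -6.97964344e-02 -9.01844175e+01]
```

```bash
M="python3 -m handwheel"
$M '[[[0,0,0.35],[0,0,0]],[[0,0,0.35],[0,0,0]],[[0,0,0.35],[0,0,0]],[[0,0,0.35],[0,0,0]],[[0,0,0.35],[0,0,0]]]'
$M '[[[0,0,0],[0,0,0]]]'
python3 - <<'E'
from plant import *
from h import *
s=snapshot("wrist");np.savez('wrist1.npz',**s);W=cloud(s)
b=brass(s);n,l,st,ce=cv2.connectedComponentsWithStats(b.astype(np.uint8));i=1+st[1:,4].argmax();p=W[l==i]
print(st[i],np.nanmean(p,0).round(4),np.nanmin(p,0).round(4),np.nanmax(p,0).round(4))
cv2.imwrite('pics/w1.png',s["color"][:,:,::-1])
E
```

```text
clock: 2.32
tool_pos: [0.5607, 0.0352, 0.1722]
orientation: [-179.9, -0.0, -89.9]
force: [0.3, 0.9, 0.6]
opening: 0.0875
clock: 2.4
tool_pos: [0.561, 0.0354, 0.1728]
orientation: [-179.8, 0.0, -89.9]
force: [0.5, 0.5, -0.6]
opening: 0.088
[293 212  29  16 353] [0.549  0.0419 0.0805] [0.5446 0.0297 0.066 ] [0.5518 0.0543 0.0904]
```

View pics/w1.png

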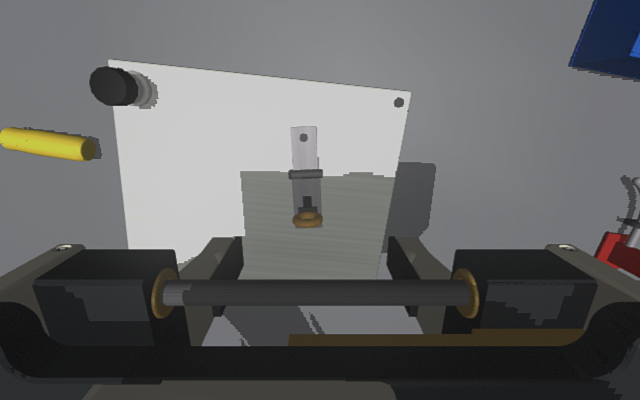

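The wrist view shows the eye at (307,219), with the strap going up to (303,127). The jar is at (113,87) and a corner of the lid at (410,93). Next I get the keeper's yaw from the strap and the lid outline.

```bash
python3 - <<'E'
from h import *
t=load("top");c=t["color"].astype(int)
m=((c.min(-1)>150)).astype(np.uint8);m[:140]=0;m[260:]=0;m[:,:225]=0;m[:,345:]=0
cs=max(cv2.findContours(m,0,2)[0],key=cv2.contourArea)
P=ray(t,cs[:,0,0],cs[:,0,1],.06)[:,:2].astype(np.float32);r=cv2.minAreaRect(P);print("lid",r,cv2.boxPoints(r).round(3).tolist())
for n in("scene","wrist1"):
    s=load(n);W=cloud(s);b=brass(s)&(abs(W[...,0]-.548)<.03)&(abs(W[...,1]-.04)<.03)&(W[...,2]>.062);p=W[b];print(n,len(p),p.mean(0).round(4),p.min(0).round(4),p.max(0).round(4))
s=load("wrist1");g=s["color"].astype(int);W=cloud(s)
for v in range(124,240,6):
    row=g[v,270:345].sum(-1); print(v,(row//3)[::3].tolist())
E
```

```text
lid ((0.5657867789268494, 0.09015873074531555), (0.2507469654083252, 0.2102968841791153), 84.43400573730469) [[0.4490000009536743, -0.024000000208616257], [0.6579999923706055, -0.04500000178813934], [0.6830000281333923, 0.20499999821186066], [0.4729999899864197, 0.22499999403953552]]
scene 44 [0.5494 0.0386 0.0787] [0.5442 0.0279 0.0646] [0.5527 0.0487 0.0906]
wrist1 352 [0.549  0.0419 0.0805] [0.5446 0.0297 0.066 ] [0.5518 0.0543 0.0904]
124 [202, 203, 202, 202, 202, 203, 203, 202, 203, 203, 204, 204, 203, 204, 205, 203, 202, 201, 202, 202, 202, 202, 201, 202, 201]
130 [202, 201, 203, 202, 201, 201, 202, 176, 173, 169, 171, 170, 176, 175, 171, 171, 204, 202, 203, 203, 202, 202, 202, 202, 202]
136 [201, 202, 201, 202, 203, 202, 202, 177, 171, 168, 106, 92, 90, 175, 170, 170, 203, 202, 201, 202, 202, 201, 202, 202, 201]
142 [202, 202, 202, 202, 202, 202, 202, 178, 170, 167, 169, 166, 177, 172, 169, 168, 203, 201, 201, 201, 201, 201, 202, 202, 202]
148 [202, 202, 202, 202, 202, 203, 203, 189, 170, 166, 165, 165, 170, 171, 169, 165, 203, 202, 201, 202, 202, 202, 202, 202, 201]
154 [202,
[... 1145 characters left out ...]
21, 94, 85, 55, 56, 57, 57, 56, 54, 92, 104, 120, 121, 120, 120, 119, 119, 118]
214 [123, 123, 122, 121, 119, 118, 117, 116, 97, 67, 69, 76, 83, 83, 76, 66, 59, 95, 120, 120, 120, 121, 120, 121, 120]
220 [121, 121, 120, 120, 120, 118, 119, 120, 67, 73, 67, 66, 62, 65, 70, 72, 76, 65, 122, 121, 121, 120, 120, 119, 117]
226 [119, 119, 118, 118, 117, 116, 116, 117, 117, 76, 79, 83, 83, 81, 79, 78, 87, 90, 120, 118, 118, 118, 116, 117, 116]
232 [118, 118, 118, 116, 115, 115, 116, 116, 117, 117, 117, 119, 118, 119, 119, 118, 120, 120, 119, 118, 118, 119, 118, 117, 118]
238 [120, 119, 118, 118, 118, 116, 115, 116, 116, 116, 117, 119, 119, 118, 121, 121, 121, 121, 122, 120, 120, 120, 118, 116, 115]
```

```bash
python3 - <<'E'
from h import *
s=load("wrist1");g=s["color"].astype(float).sum(-1)/3;W=cloud(s)
C=[]
for v in list(range(129,166,3))+list(range(183,205,3)):
    d=np.diff(cv2.GaussianBlur(g,(5,5),1)[v]);u0=280+d[280:302].argmin()+.5;u1=308+d[308:328].argmax()+.5
    h=W[v,296:316,2];z=np.nanmedian(W[v,297:315,2]);a=ray(s,[u0,u1],[v,v],z)
    C.append((a.mean(0)));print(v,u0,u1,z.round(4),a[:,:2].round(4).tolist(),((a[0]-a[1])[1]).round(4))
C=np.array(C)
for sl in(slice(0,13),slice(13,None),slice(None)):
    k=np.polyfit(C[sl,0],C[sl,1],1);print("yaw",np.degrees(np.arctan(k[0])),"y at .549",np.polyval(k,.549))
d=np.diff(g[115:140,296:312].mean(1));print("end v",115+d.argmin()+.5,ray(s,[304],[115+d.argmin()+.5],.066))
E
```

```text
129 289.5 316.5 0.0628 [[0.6248, 0.0569], [0.6248, 0.0339]] 0.023
132 290.5 316.5 0.0634 [[0.6223, 0.0561], [0.6224, 0.0339]] 0.0222
135 299.5 316.5 0.0636 [[0.6198, 0.0484], [0.6199, 0.0339]] 0.0145
138 299.5 308.5 0.0641 [[0.6174, 0.0484], [0.6174, 0.0407]] 0.0077
141 300.5 316.5 0.0629 [[0.6147, 0.0477], [0.6147, 0.0339]] 0.0138
144 290.5 316.5 0.0628 [[0.6121, 0.0564], [0.6121, 0.0338]] 0.0225
147 291.5 316.5 0.063 [[0.6095, 0.0555], [0.6096, 0.0338]] 0.0217
150 291.5 316.5 0.063 [[0.6069, 0.0556], [0.607, 0.0338]] 0.0218
153 291.5 316.5 0.0631 [[0.6043, 0.0557], [0.6044, 0.0338]] 0.0218
156 291.5 318.5 0.0631 [[0.6017, 0.0557], [0.6017, 0.032]] 0.0237
159 291.5 318.5 0.063 [[0.599, 0.0558], [0.5991, 0.032]] 0.0238
162 291.5 318.5 0.0628 [[0.5963, 0.0559], [0.5964, 0.032]] 0.0238
165 292.5 318.5 0.0628 [[0.5936, 0.055], [0.5937, 0.032]] 0.023
183 291.5 320.5 0.0621 [[0.577, 0.0563], [0.5771, 0.0301]] 0.0263
186 291.5 320.5 0.0621 [[0.5742, 0.0564], [0.5742, 0.0301]] 0.0264
189 291.5 320.5 0.062 [[0.5713, 0.0565], [0.5713, 0.03]] 0.0265
192 292.5 320.5 0.062 [[0.5684, 0.0556], [0.5685, 0.03]] 0.0256
195 292.5 320.5 0.0618 [[0.5655, 0.0557], [0.5656, 0.03]] 0.0257
198 301.5 311.5 0.0622 [[0.5628, 0.0475], [0.5628, 0.0383]] 0.0092
201 301.5 311.5 0.0623 [[0.5599, 0.0475], [0.5599, 0.0383]] 0.0092
204 292.5 311.5 0.0623 [[0.5569, 0.0559], [0.557, 0.0383]] 0.0176
yaw -0.0050775989682643186 y at .549 0.04395479215184304
yaw -5.701705101061014 y at .549 0.045319766174180376
yaw 0.3035264641952933 y at .549 0.043551499636445785
end v 125.5 [[0.62791205 0.04440936 0.066     ]]
```

```bash
python3 - <<'E'
from h import *
s=load("wrist1");g=s["color"].astype(float).mean(-1);W=cloud(s)
def cross(v,us,thr):
    r=g[v];
    for u in us:
        if (r[u]-thr)*(r[u+1]-thr)<=0 and r[u]!=r[u+1]: return u+(r[u]-thr)/(r[u]-r[u+1])
L=[];Rr=[]
for v in range(129,159,1):
    a=cross(v,range(282,300),189);b=cross(v,range(325,308,-1),187)
    if a: L.append(ray(s,[a],[v],.063)[0])
    if b: Rr.append(ray(s,[b],[v],.063)[0])
for Q in(L,Rr):
    Q=np.array(Q);k=np.polyfit(Q[:,0],Q[:,1],1);print("strap",len(Q),np.degrees(np.arctan(k[0])),np.polyval(k,.61),np.polyval(k,.548))
L=[];Rr=[]
for v in range(183,205):
    a=cross(v,range(284,300),110);b=cross(v,range(328,312,-1),108)
    if a: L.append(ray(s,[a],[v],.062)[0])
    if b: Rr.append(ray(s,[b],[v],.062)[0])
for Q in(L,Rr):
    Q=np.array(Q);k=np.polyfit(Q[:,0],Q[:,1],1);print("plate",len(Q),np.degrees(np.arctan(k[0])),np.polyval(k,.57))
# barrel
dk=(g<90).astype(np.uint8);n,l,st,ce=cv2.connectedComponentsWithStats(dk[165:182,280:330]);i=1+st[1:,4].argmax();v,u=np.nonzero(l==i);print("bar",st[i],(W[165:182,280:330][l==i][:,2]).mean())
Q=ray(s,u+280.,v+165.,.066);r=cv2.minAreaRect(Q[:,:2].astype(np.float32));print(r)
W3=W;b=brass(s)&(W[...,2]>.062)&(abs(W[...,0]-.548)<.02);p=W[b]
for a,c in((.062,.074),(.074,.082),(.082,.092)):
    q=p[(p[:,2]>a)&(p[:,2]<c)];r=cv2.minAreaRect(q[:,:2].astype(np.float32));print(a,len(q),r,q.min(0).round(4),q.max(0).round(4))
cv2.imwrite('pics/eye.png',cv2.resize(s["color"][110:245,250:360],None,fx=5,fy=4.4,interpolation=cv2.INTER_CUBIC)[:,:,::-1])
E
```

```text
strap 30 2.1030504280850826 0.0560108351350589 0.05373409301539879
strap 30 1.420830324571682 0.0334181005658568 0.03188029895858546
plate 22 2.1274710442349343 0.05611922188955941
plate 22 2.8917436705310884 0.030095145793400998
bar [  9   4  33  11 264] nan
((0.5862584710121155, 0.04398033395409584), (0.008196869865059853, 0.028594378381967545), 2.2692136764526367)
0.062 112 ((0.5480605959892273, 0.042051371186971664), (0.006475476082414389, 0.01799141988158226), 3.1354074478149414) [0.5446 0.0332 0.066 ] [0.5516 0.0512 0.0734]
0.074 42 ((0.5498442053794861, 0.0420168973505497), (0.003139461623504758, 0.02459920011460781), 2.3113229274749756) [0.5478 0.0297 0.0743] [0.5518 0.0543 0.0818]
0.082 198 ((0.5481812953948975, 0.04196315258741379), (0.006435274612158537, 0.02432195656001568), 2.5045037269592285) [0.5448 0.0298 0.0823] [0.5518 0.0541 0.0904]
```

View pics/eye.png

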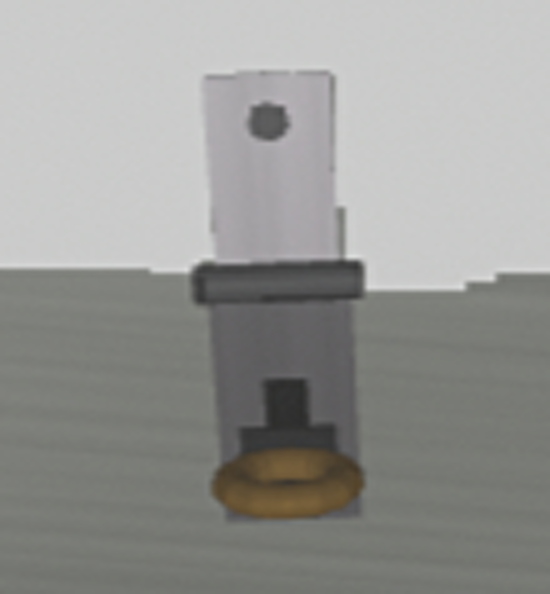

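The eye sits at about (0.548,0.042) with its top at z=0.090, as it should be. Keeper yaw is about +2.2°, and the strap end puts the eye offset at about -3 mm. Now to the pin.

```bash
M="python3 -m handwheel"
$M '[[[0.895,0.198,0],[0,0,0]],[[0.895,0.198,0],[0,0,0]],[[0.895,0.198,0],[0,0,0]],[[0.895,0.198,0],[0,0,0]],[[0.895,0.198,0],[0,0,0]]]'
$M '[[[0.895,0.198,0],[0,0,0.0186]],[[0.895,0.198,0],[0,0,0.0186]],[[0.895,0.198,0],[0,0,0.0186]],[[0.895,0.198,0],[0,0,0.0186]],[[0.895,0.198,0],[0,0,0.0186]]]'
$M '[[[0,0,0],[0,0,0]],[[0,0,0],[0,0,0]]]'
python3 - <<'E'
from plant import *
from h import *
s=snapshot("wrist");np.savez('wrist2.npz',**s);W=cloud(s);b=red(s);p=W[b];p=p[p[:,2]<.06]
for a,c in((.002,.012),(.044,.055)):
    q=p[(p[:,2]>a)&(p[:,2]<c)];r=cv2.minAreaRect(q[:,:2].astype(np.float32));print(len(q),r,q[:,2].mean())
o=get_obs();print(o['tool_pos'],o['orientation'],o['joint_pos'])
cv2.imwrite('pics/w2.png',s["color"][:,:,::-1])
E
```

```text
clock: 2.87
tool_pos: [0.5195, -0.1474, 0.1723]
orientation: [-179.9, -0.0, -90.0]
force: [-0.2, 0.6, -0.6]
opening: 0.0875
clock: 3.28
tool_pos: [0.4802, -0.3271, 0.1722]
orientation: [-179.9, -0.1, -96.8]
force: [0.7, 0.9, 0.3]
opening: 0.0873
clock: 3.45
tool_pos: [0.4809, -0.3244, 0.1717]
orientation: [-179.9, -0.0, -96.8]
force: [-0.1, -0.1, -0.5]
opening: 0.0875
681 ((0.4786433279514313, -0.3228423297405243), (0.0317707397043705, 0.042493145912885666), 81.81000518798828) 0.005985739646405239
240 ((0.4790768325328827, -0.3228209614753723), (0.009629074484109879, 0.02381807193160057), 82.83815002441406) 0.04890585463235646
[ 0.48106459 -0.32357502  0.17160964] [-1.79903516e+02 -1.36619694e-02 -9.67195913e+01] [-1.46065989e+01  1.47253074e+01 -1.71758063e+01  3.45720985e-04
 -5.80014403e+01  9.78868361e+01]
```

View pics/w2.png

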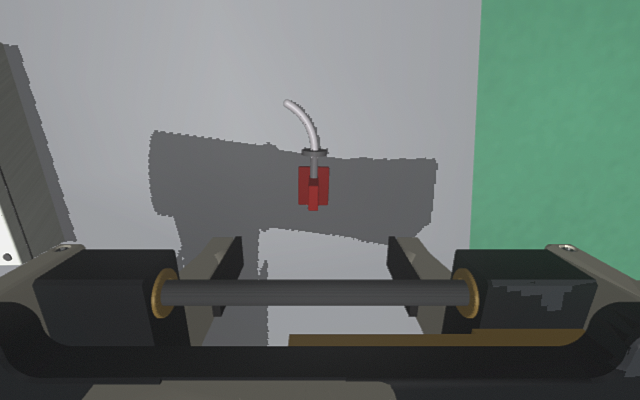

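The pin is centred at (313,187) under the camera; it measures (0.479,-0.323) with yaw about -7.5°. Descend and grip.

```bash
M="python3 -m handwheel"
$M '[[[-0.0033,0.0105,0.2],[0,0,0.0022]],[[-0.0033,0.0105,0.4],[0,0,0.0022]],[[-0.0033,0.0105,0.55],[0,0,0.0022]],[[-0.0033,0.0105,0.66],[0,0,0.0022]],[[-0.0033,0.0105,0.7325],[0,0,0.0022]]]'
$M '[[[0,0,0],[0,0,0]],[[0,0,0],[0,0,0]],[[0,0,0],[0,0,0]]]'
$M '[[[0,0,0],[0,0,0]],[[0,0,0],[0,0,0]],[[0,0,0],[0,0,0]],[[0,0,0],[0,0,0]],[[0,0,0],[0,0,0]]]' 1
$M '[[[0,0,0],[0,0,0]],[[0,0,0],[0,0,0]],[[0,0,0],[0,0,0]],[[0,0,0],[0,0,0]],[[0,0,0],[0,0,0]]]'
$M '[[[0,0,0],[0,0,0]],[[0,0,0],[0,0,0]],[[0,0,0],[0,0,0]],[[0,0,0],[0,0,0]],[[0,0,0],[0,0,0]]]'
```

```text
clock: 3.92
tool_pos: [0.4784, -0.3206, 0.0222]
orientation: [179.9, 0.0, -97.4]
force: [0.5, 0.5, -0.2]
opening: 0.0879
clock: 4.17
tool_pos: [0.4802, -0.3221, 0.0255]
orientation: [-179.9, -0.0, -97.4]
force: [-0.3, 0.8, 1.1]
opening: 0.0878
clock: 4.58
tool_pos: [0.4789, -0.3225, 0.0245]
orientation: [-180.0, -0.0, -97.5]
force: [-0.1, 0.1, -0.1]
opening: 0.0597
clock: 5.0
tool_pos: [0.4787, -0.3224, 0.024]
orientation: [180.0, 0.0, -97.5]
force: [0.5, 0.6, -0.3]
opening: 0.0267
clock: 5.42
tool_pos: [0.4787, -0.3224, 0.024]
orientation: [180.0, -0.0, -97.5]
force: [0.7, -0.6, -0.4]
opening: 0.0099
```

The opening is 9.9 mm, so the tab is gripped. Lift and carry to above the swing start.

```bash
M="python3 -m handwheel"
$M '[[[0,0,-0.06],[0,0,0]],[[0,0,-0.2],[0,0,0]],[[0,0,-0.35],[0,0,0]],[[0,0,-0.48],[0,0,0]],[[0,0,-0.55],[0,0,0]]]'
$M '[[[-0.1,0.0104,0],[0,0,0]],[[-0.25,0.026,0],[0,0,0]],[[-0.42,0.0436,0],[0,0,0]],[[-0.58,0.0603,0],[0,0,0]],[[-0.746,0.0775,0],[0,0,0]]]'
$M '[[[-0.15,0.0156,0],[0,0,0]],[[-0.3,0.0312,0],[0,0,0]],[[-0.45,0.0467,0],[0,0,0]],[[-0.6,0.0623,0],[0,0,0]],[[-0.746,0.0775,0],[0,0,0]]]'
$M '[[[-0.16,0.0166,0],[0,0,0.01]],[[-0.32,0.0332,0],[0,0,0.025]],[[-0.47,0.0488,0],[0,0,0.04]],[[-0.62,0.0644,0],[0,0,0.055]],[[-0.746,0.0775,0],[0,0,0.07]]]'
$M '[[[0,0,0],[0,0,0.015]],[[0,0,0],[0,0,0.03]],[[0,0,0],[0,0,0.045]],[[0,0,0],[0,0,0.06]],[[0,0,0],[0,0,0.07]]]'
$M '[[[0,0,0],[0,0,0.015]],[[0,0,0],[0,0,0.03]],[[0,0,0],[0,0,0.045]],[[0,0,0],[0,0,0.06]],[[0,0,0],[0,0,0.07]]]'
$M '[[[0,0,0],[0,0,0]],[[0,0,0],[0,0,0]],[[0,0,0],[0,0,0]]]'
python3 - <<'E'
from plant import *
from h import *
s=snapshot("wrist");np.savez('wrist3.npz',**s)
o=get_obs();print(o['tool_pos'],o['orientation'],o['joint_pos'].round(1))
cv2.imwrite('pics/w3.png',s["color"][:,:,::-1])
E
```

```text
clock: 5.83
tool_pos: [0.4797, -0.3228, 0.1372]
orientation: [-179.8, -0.1, -97.4]
force: [0.7, -0.0, -2.2]
opening: 0.0098
clock: 6.25
tool_pos: [0.4821, -0.1712, 0.1338]
orientation: [180.0, 0.0, -97.5]
force: [0.1, 0.7, -1.4]
opening: 0.0098
clock: 6.67
tool_pos: [0.4861, -0.021, 0.134]
orientation: [180.0, 0.0, -97.5]
force: [0.2, 0.6, -1.8]
opening: 0.0099
clock: 7.08
tool_pos: [0.4903, 0.1294, 0.134]
orientation: [180.0, 0.0, -122.9]
force: [0.2, 0.2, -1.4]
opening: 0.01
clock: 7.5
tool_pos: [0.4902, 0.1274, 0.1337]
orientation: [180.0, -0.0, -148.1]
force: [0.4, 0.8, -1.8]
opening: 0.0099
clock: 7.92
tool_pos: [0.4903, 0.1273, 0.1338]
orientation: [-180.0, -0.0, -173.4]
force: [-0.0, -0.3, -2.3]
opening: 0.0096
clock: 8.17
tool_pos: [0.4906, 0.1274, 0.1339]
orientation: [-180.0, -0.0, -172.9]
force: [-0.0, 0.3, -1.7]
opening: 0.0101
[0.49061957 0.12742152 0.13398722] [-1.79999639e+02 -1.07570642e-02 -1.72955444e+02] [ 36.8  10.5 -28.6  -0.  -50.9 -29.7]
```

View pics/w3.png

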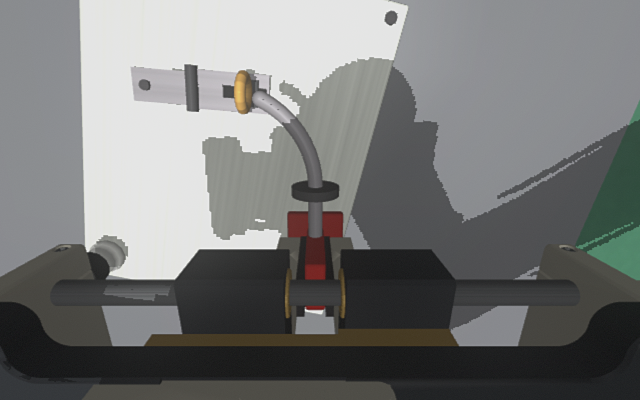

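The view shows the pin with its collar at (315,190) and rod tip at about (260,97), pointing at the eye at (243,92), and the strap running left (+x). Next I measure tip and eye in this one view, to cancel calibration error.

```bash
python3 - <<'E'
from h import *
s=load("wrist3");W=cloud(s)
b=brass(s)&(W[...,2]>.062)&(abs(W[...,0]-.548)<.03)&(abs(W[...,1]-.042)<.03)
p=W[b];print(len(p),p.min(0).round(4),p.max(0).round(4))
for a,c in((.062,.074),(.074,.082),(.082,.095)):
    q=p[(p[:,2]>a)&(p[:,2]<c)]
    if len(q)>5: r=cv2.minAreaRect(q[:,:2].astype(np.float32));print(a,len(q),np.round(r[0],4),np.round(r[1],4),r[2])
# rod: points above z .11 outside gripper
T=np.array([.4906,.1274]);y=np.radians(-82.95);R=np.array([[np.cos(y),-np.sin(y)],[np.sin(y),np.cos(y)]])
m=(W[...,2]>.117)&(W[...,2]<.133)&(W[...,0]>.47)&(W[...,0]<.56)&(W[...,1]<.08)&(W[...,1]>.02)
q=W[m];L=(q[:,:2]-T)@R
k=L[:,0]>46;L=L[k] if 0 else L
L=L*1000;k=L[:,0]>48;Lk=L[k]
ang=np.degrees(np.arctan2(Lk[:,0]-42,50-Lk[:,1]));rad=np.hypot(Lk[:,0]-42,50-Lk[:,1])
for a in range(8,70,8):
    j=abs(ang-a)<4
    if j.sum()>3: print(a,j.sum(),"r",rad[j].min().round(1),rad[j].max().round(1),"z top",q[k][j][:,2].max().round(4))
print("end angle",np.sort(ang)[-5:])
E
```

```text
538 [0.5438 0.0295 0.0663] [0.5509 0.055  0.0909]
0.062 98 [0.5459 0.0424] [0.0035 0.012 ] 1.1711817979812622
0.074 33 [0.5462 0.0422] [0.0256 0.0046] 88.9534683227539
0.082 407 [0.5473 0.0417] [0.0067 0.0239] 4.541953086853027
8 129 r 46.9 54.7 z top 0.1312
16 205 r 46.8 54.8 z top 0.1314
24 216 r 46.8 54.8 z top 0.1311
32 224 r 47.1 54.9 z top 0.1311
40 234 r 47.0 55.0 z top 0.1313
48 241 r 47.0 54.9 z top 0.1316
56 249 r 46.9 54.8 z top 0.1313
64 168 r 47.1 54.8 z top 0.1313
end angle [66.03232221 66.08121275 66.18661536 66.25714347 66.53205201]
```

```bash
M="python3 -m handwheel"
$M '[[[-0.0027,0.0012,0.04],[0,0,-0.0003]],[[-0.0027,0.0012,0.1],[0,0,-0.0003]],[[-0.0027,0.0012,0.16],[0,0,-0.0003]],[[-0.0027,0.0012,0.21],[0,0,-0.0003]],[[-0.0027,0.0012,0.2405],[0,0,-0.0003]]]'
$M '[[[0,0,0],[0,0,0]],[[0,0,0],[0,0,0]],[[0,0,0],[0,0,0]]]'
python3 - <<'E'
from plant import *
from h import *
C=np.array([-.05,-.042])
for d in (.25,.5,1,2,3,4,5,6,8,9,10,12,15,16,20,25):
    a=np.radians(-d);R=np.array([[np.cos(a),-np.sin(a)],[np.sin(a),np.cos(a)]]);print(d,((C-R@C)/.2).round(4),round(-d/360,5))
s=snapshot("wrist");np.savez('wrist4.npz',**s);W=cloud(s)
o=get_obs();print(o['tool_pos'],o['orientation'],o['force'])
T=o['tool_pos'][:2];y=np.radians(o['orientation'][2]+90);R=np.array([[np.cos(y),-np.sin(y)],[np.sin(y),np.cos(y)]])
b=brass(s)&(W[...,2]>.062)&(abs(W[...,0]-.548)<.03)&(abs(W[...,1]-.042)<.03);p=W[b]
L=(p[:,:2]-T)@R*1000;print("eye in pin",L.mean(0),"eye",((p.min(0)+p.max(0))/2).round(4),p.max(0).round(4),"r",np.hypot(*(L.mean(0)-[42,50])))
m=(W[...,2]>.072)&(W[...,2]<.087)&(W[...,0]>.47)&(W[...,0]<.541)&(W[...,1]<.08)&(W[...,1]>.02)
L=(W[m][:,:2]-T)@R*1000;k=L[:,0]>52;L=L[k];ang=np.degrees(np.arctan2(L[:,0]-42,50-L[:,1]));rad=np.hypot(L[:,0]-42,50-L[:,1])
for a in range(20,64,8):
    j=abs(ang-a)<4;j&=(rad>44)&(rad<57);print(a,j.sum(),rad[j].min().round(1),rad[j].max().round(1),W[m][k][j][:,2].max().round(4))
cv2.imwrite('pics/w4.png',cv2.resize(s["color"][20:220,180:400],None,fx=3,fy=3)[:,:,::-1])
E
```

```text
clock: 8.63
tool_pos: [0.4906, 0.1274, 0.0844]
orientation: [-180.0, -0.1, -172.9]
force: [0.1, -0.2, -1.6]
opening: 0.0097
clock: 8.88
tool_pos: [0.4914, 0.1279, 0.0861]
orientation: [180.0, 0.0, -172.9]
force: [-0.3, 0.3, -1.8]
opening: 0.01
0.25 [ 0.0009 -0.0011] -0.00069
0.5 [ 0.0018 -0.0022] -0.00139
1 [ 0.0036 -0.0044] -0.00278
2 [ 0.0072 -0.0089] -0.00556
3 [ 0.0106 -0.0134] -0.00833
4 [ 0.014 -0.018] -0.01111
5 [ 0.0174 -0.0226] -0.01389
6 [ 0.0206 -0.0273] -0.01667
8 [ 0.0268 -0.0368] -0.02222
9 [ 0.0298 -0.0417] -0.025
10 [ 0.0327 -0.0466] -0.02778
12 [ 0.0382 -0.0566] -0.03333
15 [ 0.0458 -0.0719] -0.04167
16 [ 0.0482 -0.077 ] -0.04444
20 [ 0.0567 -0.0982] -0.05556
25 [ 0.0653 -0.1253] -0.06944
[0.49142455 0.12791069 0.08623785] [ 1.79987800e+02  2.54519210e-02 -1.72937873e+02] [-0.38923409  0.68956961 -1.68725513]
eye in pin [92.01818784 44.15538014] eye [0.5473 0.0421 0.0785] [0.5509 0.0549 0.091 ] r 50.35850172184996
20 210 46.8 54.7 0.0837
28 219 46.9 54.8 0.083
36 228 46.9 54.9 0.0839
44 232 46.8 54.8 0.0839
52 243 46.9 54.8 0.0835
60 252 46.8 54.7 0.0837
```

View pics/w4.png

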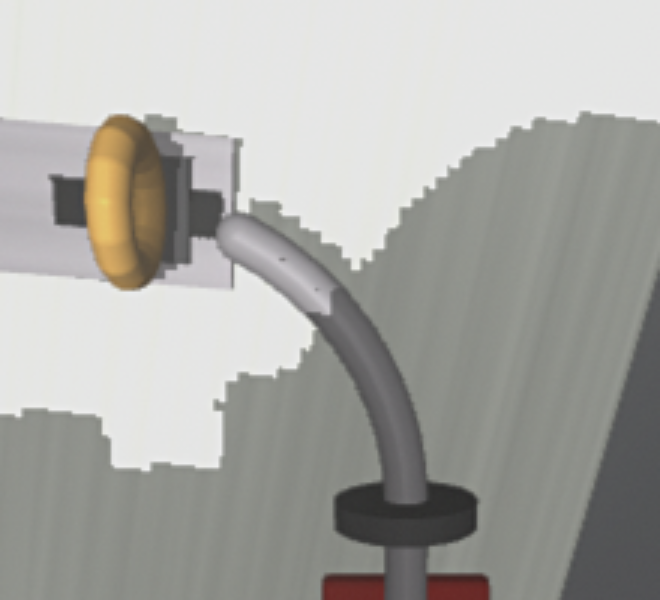

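The rod lies 0.5 mm from the eye's radius, inside the 2.5 mm clearance, and its height is right. The tip at (230,235) sits just before the eye at (125,200). Swing.

```bash
M="python3 -m handwheel"
$M '[[[0.0106,-0.0134,0],[0,0,-0.00833]],[[0.0206,-0.0273,0],[0,0,-0.01667]],[[0.0298,-0.0417,0],[0,0,-0.025]],[[0.0382,-0.0566,0],[0,0,-0.03333]],[[0.0458,-0.0719,0],[0,0,-0.04167]]]'
$M '[[[0.0036,-0.0044,0],[0,0,-0.00278]],[[0.0072,-0.0089,0],[0,0,-0.00556]],[[0.0106,-0.0134,0],[0,0,-0.00833]],[[0.014,-0.018,0],[0,0,-0.01111]],[[0.0174,-0.0226,0],[0,0,-0.01389]]]'
$M '[[[0.0036,-0.0044,0],[0,0,-0.00278]],[[0.0072,-0.0089,0],[0,0,-0.00556]],[[0.0106,-0.0134,0],[0,0,-0.00833]],[[0.014,-0.018,0],[0,0,-0.01111]],[[0.0174,-0.0226,0],[0,0,-0.01389]]]'
python3 - <<'E'
from plant import *
from h import *
s=snapshot("wrist");np.savez('wrist5.npz',**s)
cv2.imwrite('pics/w5.png',cv2.resize(s["color"][20:220,180:400],None,fx=3,fy=3)[:,:,::-1])
E
```

```text
clock: 9.35
tool_pos: [0.484, 0.1124, 0.0864]
orientation: [180.0, 0.1, -157.8]
force: [0.1, -0.3, -2.0]
opening: 0.0097
clock: 9.77
tool_pos: [0.4824, 0.1069, 0.086]
orientation: [180.0, 0.0, -152.9]
force: [-0.2, 0.8, -2.3]
opening: 0.0094
clock: 10.18
tool_pos: [0.4813, 0.1012, 0.0859]
orientation: [180.0, -0.0, -147.9]
force: [-0.0, 0.4, -1.7]
opening: 0.0103
```

View pics/w5.png

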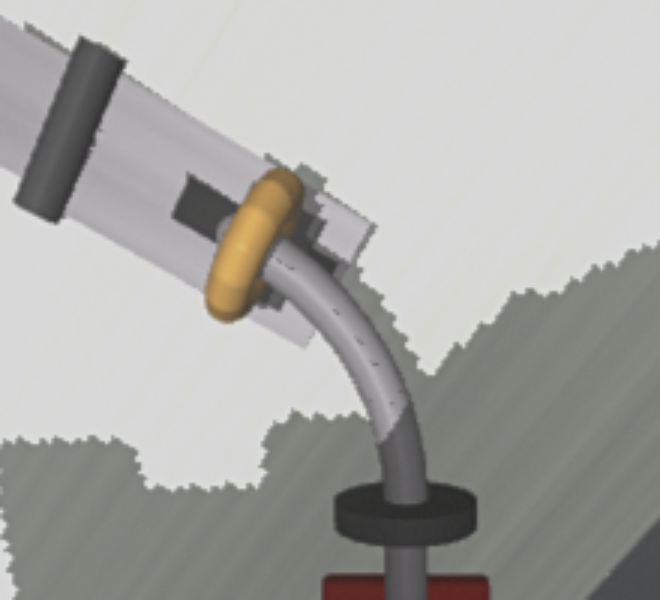

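The rod end is through the ring at about (220,228), centred, with no side load. Continue.

```bash
M="python3 -m handwheel"
$M '[[[0.0106,-0.0134,0],[0,0,-0.00833]],[[0.0206,-0.0273,0],[0,0,-0.01667]],[[0.0298,-0.0417,0],[0,0,-0.025]],[[0.0382,-0.0566,0],[0,0,-0.03333]],[[0.0458,-0.0719,0],[0,0,-0.04167]]]'
$M '[[[0.0106,-0.0134,0],[0,0,-0.00833]],[[0.0206,-0.0273,0],[0,0,-0.01667]],[[0.0298,-0.0417,0],[0,0,-0.025]],[[0.0382,-0.0566,0],[0,0,-0.03333]],[[0.0458,-0.0719,0],[0,0,-0.04167]]]'
$M '[[[0.0106,-0.0134,0],[0,0,-0.00833]],[[0.0206,-0.0273,0],[0,0,-0.01667]],[[0.0298,-0.0417,0],[0,0,-0.025]],[[0.0382,-0.0566,0],[0,0,-0.03333]],[[0.0458,-0.0719,0],[0,0,-0.04167]]]'
$M '[[[0.0036,-0.0044,0],[0,0,-0.00278]],[[0.0072,-0.0089,0],[0,0,-0.00556]],[[0.0106,-0.0134,0],[0,0,-0.00833]],[[0.0106,-0.0134,0],[0,0,-0.00833]],[[0.0106,-0.0134,0],[0,0,-0.00833]]]'
$M '[[[0,0,0],[0,0,0]]]'
```

```text
clock: 10.65
tool_pos: [0.4812, 0.084, 0.086]
orientation: [180.0, 0.0, -132.8]
force: [-0.1, 0.5, -1.8]
opening: 0.0098
clock: 11.07
tool_pos: [0.4855, 0.0675, 0.086]
orientation: [180.0, -0.0, -117.8]
force: [0.1, 0.4, -1.5]
opening: 0.0097
clock: 11.48
tool_pos: [0.4939, 0.0527, 0.0859]
orientation: [180.0, -0.0, -102.8]
force: [0.5, 0.0, -1.7]
opening: 0.0099
clock: 11.9
tool_pos: [0.496, 0.0502, 0.086]
orientation: [180.0, 0.0, -100.0]
force: [-0.1, -0.0, -1.3]
opening: 0.01
clock: 11.98
tool_pos: [0.496, 0.0503, 0.086]
orientation: [180.0, 0.0, -100.0]
force: [-0.8, 0.2, -2.7]
opening: 0.0099
```

```bash
M="python3 -m handwheel"
$M '[[[0,0,0.003],[0,0,0]],[[0,0,0.006],[0,0,0]],[[0,0,0.006],[0,0,0]]]'
$M '[[[0.0036,-0.0044,0],[0,0,-0.00278]],[[0.0072,-0.0089,0],[0,0,-0.00556]],[[0.0106,-0.0134,0],[0,0,-0.00833]],[[0.0106,-0.0134,0],[0,0,-0.00833]]]'
$M '[[[0.0018,-0.0022,0],[0,0,-0.00139]],[[0.0036,-0.0044,0],[0,0,-0.00278]],[[0.0036,-0.0044,0],[0,0,-0.00278]]]'
$M '[[[0.0018,-0.0022,0],[0,0,-0.00139]],[[0.0036,-0.0044,0],[0,0,-0.00278]],[[0.0036,-0.0044,0],[0,0,-0.00278]]]'
```

```text
clock: 12.23
tool_pos: [0.4959, 0.0502, 0.0846]
orientation: [180.0, -0.0, -100.0]
force: [0.8, -0.2, -1.9]
opening: 0.0098
clock: 12.57
tool_pos: [0.4985, 0.0475, 0.0848]
orientation: [-180.0, -0.0, -96.9]
force: [1.5, 0.1, -2.5]
opening: 0.0096
clock: 12.82
tool_pos: [0.4992, 0.0468, 0.0848]
orientation: [-180.0, -0.0, -95.9]
force: [-0.3, 0.7, -1.8]
opening: 0.01
clock: 13.07
tool_pos: [0.4999, 0.046, 0.0848]
orientation: [-180.0, 0.0, -94.9]
force: [-0.1, 0.6, -1.8]
opening: 0.01
```

```bash
M="python3 -m handwheel"
$M '[[[0.0018,-0.0022,0],[0,0,-0.00139]],[[0.0036,-0.0044,0],[0,0,-0.00278]],[[0.0036,-0.0044,0],[0,0,-0.00278]]]'
$M '[[[0.0018,-0.0022,0],[0,0,-0.00139]],[[0.0018,-0.0022,0],[0,0,-0.00139]]]'
```

```text
clock: 13.32
tool_pos: [0.5008, 0.0452, 0.0848]
orientation: [-180.0, -0.0, -93.9]
force: [-1.0, 0.1, -1.3]
opening: 0.0101
clock: 13.48
tool_pos: [0.5012, 0.0448, 0.0848]
orientation: [180.0, -0.0, -93.4]
force: [-0.7, 0.1, -0.7]
opening: 0.0096
```

```bash
M="python3 -m handwheel"
$M '[[[0.0018,-0.0022,0],[0,0,-0.00139]],[[0.0018,-0.0022,0],[0,0,-0.00139]]]'
$M '[[[0.0018,-0.0022,0],[0,0,-0.00139]],[[0.0018,-0.0022,0],[0,0,-0.00139]]]'
```

```text
clock: 13.65
tool_pos: [0.5015, 0.0444, 0.0848]
orientation: [180.0, -0.0, -92.9]
force: [-1.6, -0.1, -0.2]
opening: 0.0101
clock: 13.82
tool_pos: [0.5017, 0.044, 0.0848]
orientation: [180.0, -0.0, -92.4]
force: [-2.8, -0.7, 1.0]
opening: 0.0098
```

Contact is building. Continue in half-degree steps.

```bash
M="python3 -m handwheel"
$M '[[[0.0018,-0.0022,0],[0,0,-0.00139]],[[0.0018,-0.0022,0],[0,0,-0.00139]]]'
$M '[[[0.0018,-0.0022,0],[0,0,-0.00139]],[[0.0018,-0.0022,0],[0,0,-0.00139]]]'
```

```text
clock: 13.98
tool_pos: [0.502, 0.0436, 0.0847]
orientation: [180.0, -0.0, -91.9]
force: [-4.9, 1.9, 1.8]
opening: 0.0103
clock: 14.15
tool_pos: [0.5023, 0.0432, 0.0847]
orientation: [179.9, -0.0, -91.4]
force: [-5.9, 1.9, 4.0]
opening: 0.0096
```

```bash
M="python3 -m handwheel"
$M '[[[0.0018,-0.0022,0],[0,0,-0.00139]],[[0.0018,-0.0022,0],[0,0,-0.00139]]]'
$M '[[[0.0018,-0.0022,0],[0,0,-0.00139]],[[0.0018,-0.0022,0],[0,0,-0.00139]]]'
```

```text
clock: 14.32
tool_pos: [0.5024, 0.0428, 0.0847]
orientation: [179.9, -0.0, -90.9]
force: [-6.7, 2.1, 3.5]
opening: 0.0099
clock: 14.48
tool_pos: [0.5026, 0.0424, 0.0847]
orientation: [179.9, -0.0, -90.4]
force: [-8.2, 1.6, 4.7]
opening: 0.0097
```

```bash
M="python3 -m handwheel"
$M '[[[0.0018,-0.0022,0],[0,0,-0.00139]],[[0.0018,-0.0022,0],[0,0,-0.00139]]]'
$M '[[[0.0018,-0.0022,0],[0,0,-0.00139]],[[0.0018,-0.0022,0],[0,0,-0.00139]],[[0.0018,-0.0022,0],[0,0,-0.00139]],[[0.0018,-0.0022,0],[0,0,-0.00139]],[[0.0018,-0.0022,0],[0,0,-0.00139]]]'
python3 - <<'E'
from plant import *
from h import *
s=snapshot("wrist");np.savez('wrist6.npz',**s);print(get_obs()['force'],get_obs()['moment'])
cv2.imwrite('pics/w6.png',cv2.resize(s["color"][40:240,200:420],None,fx=3,fy=3)[:,:,::-1])
E
```

```text
clock: 14.65
tool_pos: [0.5028, 0.042, 0.0847]
orientation: [179.9, -0.0, -89.9]
force: [-8.6, 3.5, 6.9]
opening: 0.0099
clock: 15.07
tool_pos: [0.503, 0.0416, 0.0847]
orientation: [179.9, -0.0, -89.4]
force: [-10.3, 2.4, 6.7]
opening: 0.0101
[-10.14977308   1.97696352   8.0395577 ] [0.94612798 3.38699431 0.13297962]
```

View pics/w6.png

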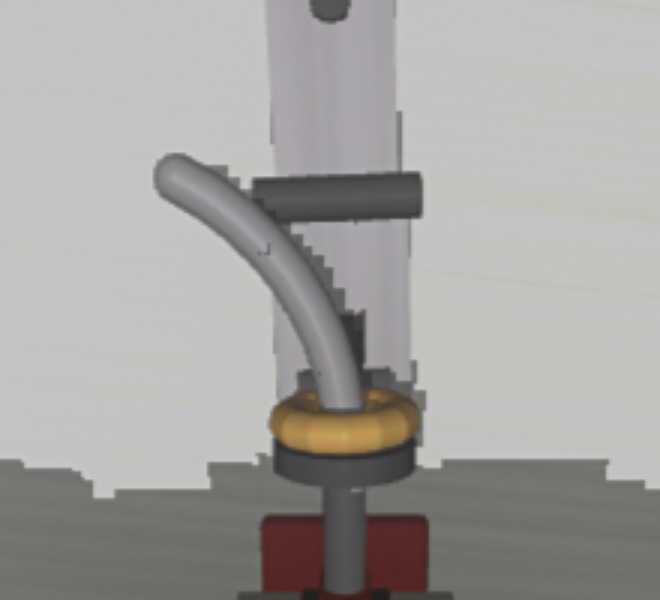

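The collar at (345,460) is flush on the eye, with the arc through it and the tip at (170,175). Foot friction may be hiding some of the force, so I push a little more along pin x and hold.

```bash
M="python3 -m handwheel"
$M '[[[0,-0.0015,0],[0,0,0]],[[0,-0.0015,0],[0,0,0]],[[0,-0.0015,0],[0,0,0]]]'
$M '[[[0,-0.0012,0],[0,0,0]],[[0,-0.0012,0],[0,0,0]],[[0,-0.0012,0],[0,0,0]],[[0,-0.0012,0],[0,0,0]]]'
```

```text
clock: 15.37
tool_pos: [0.503, 0.0416, 0.0847]
orientation: [179.8, -0.0, -89.4]
force: [-11.5, 3.3, 8.1]
opening: 0.0099
clock: 15.7
tool_pos: [0.5031, 0.0416, 0.0846]
orientation: [179.8, -0.0, -89.4]
force: [-12.1, 2.3, 8.2]
opening: 0.0097
```

```bash
M="python3 -m handwheel"
$M '[[[0,0,-0.001],[0,0,0]],[[0,0,-0.001],[0,0,0]],[[0,0,-0.001],[0,0,0]]]'
$M '[[[0,-0.001,-0.001],[0,0,0]],[[0,-0.001,-0.001],[0,0,0]],[[0,-0.001,-0.001],[0,0,0]],[[0,-0.001,-0.001],[0,0,0]]]'
```

```text
clock: 15.95
tool_pos: [0.5031, 0.0416, 0.0847]
orientation: [179.8, -0.0, -89.4]
force: [-11.8, 2.6, 7.7]
opening: 0.0099
clock: 16.28
tool_pos: [0.5031, 0.0415, 0.0847]
orientation: [179.8, -0.0, -89.4]
force: [-11.4, 3.4, 6.9]
opening: 0.0097
```

```bash
M="python3 -m handwheel"
$M '[[[0,-0.0015,-0.001],[0,0,0]],[[0,-0.0015,-0.001],[0,0,0]],[[0,-0.0015,-0.001],[0,0,0]]]'
$M '[[[0,-0.0015,-0.001],[0,0,0]],[[0,-0.0015,-0.001],[0,0,0]],[[0,-0.0015,-0.001],[0,0,0]]]'
$M '[[[0,0,0],[0,0,0]],[[0,0,0],[0,0,0]],[[0,0,0],[0,0,0]],[[0,0,0],[0,0,0]],[[0,0,0],[0,0,0]]]'
```

```text
clock: 16.53
tool_pos: [0.5032, 0.0415, 0.0848]
orientation: [179.8, -0.0, -89.5]
force: [-11.8, 3.0, 6.0]
opening: 0.0098
clock: 16.78
tool_pos: [0.5033, 0.0415, 0.0848]
orientation: [179.7, -0.0, -89.5]
force: [-11.5, 3.1, 5.0]
opening: 0.0096
clock: 17.2
tool_pos: [0.5033, 0.0415, 0.0848]
orientation: [179.7, -0.0, -89.5]
force: [-12.2, 3.1, 5.3]
opening: 0.0103
```

Held at about 12 N for over a second. Lid friction leaves at least about 8 N on the eye. Ease off.

```bash
M="python3 -m handwheel"
$M '[[[0,0.004,0],[0,0,0]],[[0,0.008,0],[0,0,0]],[[0,0.012,0],[0,0,0]],[[0,0.012,0],[0,0,0]]]'
$M '[[[0,0.003,0],[0,0,0]],[[0,0.003,0],[0,0,0]],[[0,0.003,0],[0,0,0]]]'
```

```text
clock: 17.53
tool_pos: [0.5026, 0.0416, 0.085]
orientation: [179.9, -0.0, -89.5]
force: [-3.9, 1.3, -4.9]
opening: 0.01
clock: 17.78
tool_pos: [0.5026, 0.0416, 0.0853]
orientation: [180.0, -0.0, -89.5]
force: [-3.8, 1.0, -4.8]
opening: 0.0098
```

```bash
M="python3 -m handwheel"
$M '[[[0,0.003,0.002],[0,0,0]],[[0,0.003,0.003],[0,0,0]],[[0,0.003,0.003],[0,0,0]]]'
$M '[[[0,0.003,0.001],[0,0,0]],[[0,0.003,0.001],[0,0,0]],[[0,0.003,0.001],[0,0,0]]]'
python3 - <<'E'
from plant import *
from h import *
s=snapshot("scene");np.savez('scene7.npz',**s)
s=snapshot("wrist");np.savez('wrist7.npz',**s);W=cloud(s);print(get_obs()['force'])
b=red(s)&(W[...,0]>.45)&(W[...,0]<.55)&(abs(W[...,1]-.04)<.04);p=W[b];print(len(p),p.max(0),p.min(0))
q=p[p[:,2]<.08];print(len(q),np.polyfit(q[:,0],q[:,2],1))
E
```

```text
clock: 18.03
tool_pos: [0.5024, 0.0417, 0.0851]
orientation: [-180.0, -0.0, -89.4]
force: [-2.7, -0.4, -2.6]
opening: 0.0094
clock: 18.28
tool_pos: [0.5022, 0.0419, 0.0851]
orientation: [-179.9, 0.0, -89.4]
force: [-1.3, -0.5, -0.9]
opening: 0.01
[-0.76431518 -0.23827754 -1.42874119]
501 [0.51716899 0.05764324 0.11162577] [0.48962429 0.0258721  0.0658926 ]
121 [-0.04768729  0.09157321]
```

```bash
M="python3 -m handwheel"
$M '[[[0,0,0],[0,0,0]],[[0,0,0],[0,0,0]],[[0,0,0],[0,0,0]],[[0,0,0],[0,0,0]],[[0,0,0],[0,0,0]]]' -0.3
$M '[[[0,0,0],[0,0,0]],[[0,0,0],[0,0,0]],[[0,0,0],[0,0,0]],[[0,0,0],[0,0,0]],[[0,0,0],[0,0,0]]]'
$M '[[[0,0,-0.03],[0,0,0]],[[0,0,-0.1],[0,0,0]],[[0,0,-0.2],[0,0,0]],[[0,0,-0.3],[0,0,0]],[[0,0,-0.4],[0,0,0]]]'
$M '[[[0,0,0],[0,0,0]],[[0,0,0],[0,0,0]],[[0,0,0],[0,0,0]]]'
python3 - <<'E'
from plant import *
from h import *
s=snapshot("wrist");np.savez('wrist8.npz',**s);W=cloud(s);print(get_obs()['force'])
b=red(s)&(W[...,0]>.45)&(W[...,0]<.55)&(abs(W[...,1]-.04)<.04);p=W[b]
for a,c in((.062,.072),(.103,.115)):
    q=p[(p[:,2]>a)&(p[:,2]<c)];r=cv2.minAreaRect(q[:,:2].astype(np.float32));print(len(q),r,q[:,2].mean(),np.polyfit(q[:,0],q[:,2],1)[0],np.polyfit(q[:,1],q[:,2],1)[0])
b=brass(s)&(W[...,2]>.062)&(abs(W[...,0]-.548)<.03)&(abs(W[...,1]-.042)<.03);p=W[b];print("eye",p.min(0),p.max(0))
g=s["color"][100:300,210:430];cv2.imwrite('pics/w8.png',cv2.resize(g,None,fx=3,fy=3)[:,:,::-1])
E
```

```text
clock: 18.8
tool_pos: [0.502, 0.042, 0.085]
orientation: [-180.0, 0.0, -89.4]
force: [-0.0, -0.1, 0.3]
opening: 0.0375
clock: 19.22
tool_pos: [0.5017, 0.0419, 0.0848]
orientation: [-180.0, 0.0, -89.4]
force: [0.5, 0.0, 0.3]
opening: 0.0564
clock: 19.63
tool_pos: [0.5016, 0.0417, 0.166]
orientation: [180.0, -0.0, -89.4]
force: [0.4, 0.3, 0.0]
opening: 0.0571
clock: 19.88
tool_pos: [0.5014, 0.0418, 0.1648]
orientation: [-180.0, 0.0, -89.5]
force: [0.1, -0.3, 0.1]
opening: 0.0569
[-1.27330158  0.0048943  -0.29983082]
29 ((0.48384425044059753, 0.03877446800470352), (0.01302377600222826, 0.033585019409656525), 24.927074432373047) 0.06626330053106297 0.04627766143399671 -0.002727074662767195
329 ((0.5013904571533203, 0.04187850281596184), (0.024078041315078735, 0.00829640869051218), 0.9016446471214294) 0.1092874763913924 0.011213390359034956 -0.0003777988056375486
eye [0.52208028 0.01200082 0.06728112] [0.55137349 0.06465605 0.24784955]
```

View pics/w8.png

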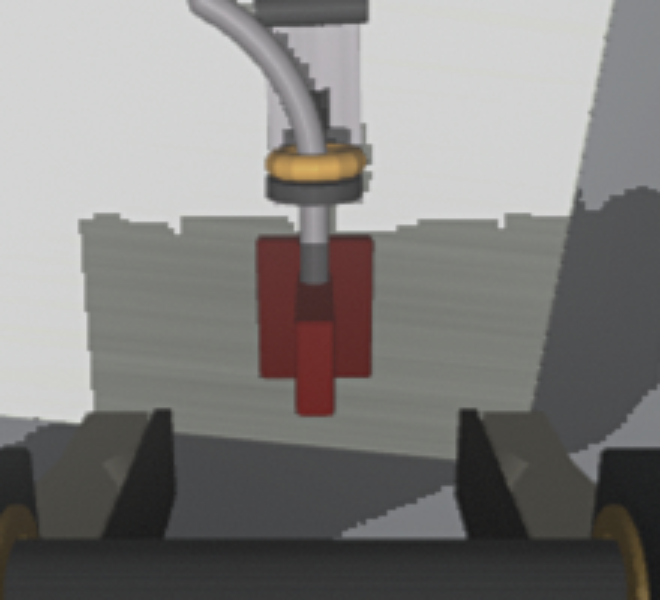

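The pin stands level with the tab top at z=0.109 and its centre at (0.501,0.042). The collar is at (315,188), against the eye. Last checks before handing in: how far the eye moved under the push, and whether the bystanders moved.

```bash
python3 - <<'E'
from plant import *
from h import *
for n in("wrist6","wrist7","wrist8"):
    s=load(n);W=cloud(s);m=brass(s)&(W[...,2]>.084)&(W[...,2]<.095)&(abs(W[...,0]-.548)<.02)&(abs(W[...,1]-.042)<.02);p=W[m];print(n,len(p),p.min(0)[0].round(4),p.max(0)[0].round(4),p.mean(0).round(4))
t=snapshot("top");a=load("top")
d=(np.abs(t["color"].astype(int)-a["color"].astype(int)).max(-1)>60).astype(np.uint8)
n,l,st,ce=cv2.connectedComponentsWithStats(d)
print([r.tolist() for r in st[1:] if r[4]>15]);print(get_obs()['clock'])
E
```

```text
wrist6 522 0.5446 0.5523 [0.549  0.0423 0.0875]
wrist7 514 0.544 0.5518 [0.5483 0.0422 0.0875]
wrist8 226 0.544 0.5511 [0.548  0.0423 0.0876]
[[194, 146, 134, 104, 6804], [278, 146, 10, 10, 29], [204, 185, 9, 6, 30], [129, 196, 59, 31, 181], [327, 203, 11, 26, 169], [194, 211, 11, 15, 83], [430, 217, 10, 5, 33], [425, 224, 15, 18, 211], [127, 228, 134, 172, 9009], [35, 337, 80, 63, 3020], [0, 362, 25, 38, 716]]
19.9833
```

```bash
python3 -c "
from plant import *
print(close_job())"
```

```text
the job is handed in; nothing more can be done
None
```

I locked the lid: the pin is through the brass eye with its collar against it, standing released on the lid. I handed the job in at about 20 s; it gave no verdict.

**What I did:** I took the pin by its tab and swung the arc through the eye from the side away from the strap, with no side load showing. I then pushed until the collar bore on the eye, held the push for over a second, eased off, set the foot down, let go and raised the arm clear.

**Last checks:**
- **Pin position:** the tab centre is at (0.501, 0.042) m, and the tab top at z = 0.109 m matches a foot flat on the lid. The pin is level to about 0.01 rad and within about 2° of the keeper. I put the collar about 7–8 mm before the keeper origin, with the keeper's position taken from the far end of the strap.
- **Push on the eye:** this is the least certain figure. The wrist read about 12 N, and the eye's share is an estimate because friction under the foot hid some of it. At a 10 N wrist reading the eye had moved 0.7–1.0 mm, which means about 6–8 N on it. I estimate 8–11 N at the final push, so over 6 N and under 18 N.
- **Cup, screwdriver, bin and jar:** I did not confirm these. The final top view was blocked by the arm and its shadows, so comparing it with the first picture could not settle it. No unexpected contact force showed in the readings.

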